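# Punch the drill spot on a bracket blank through the jig bush

## Task

Take the automatic centre punch out of the tool stand, put its nose through the guide bush of the jig onto the bracket blank and press it straight down, upright, until its hidden spring snaps. Stop pressing at the snap: never ram the punch to the end of its stroke or push hard on the jig. Then hang the punch upright in its hole in the stand again, let go, and leave the other things on the bench where they are.

Things in the scene. Friction and masses are not known exactly. Their poses are not given: they have to be found in the camera images.
- punch: Automatic centre punch, 0.27 kg, hanging upright in one bore of the stand by its collar. Origin on its axis at the collar's underside, z up to the cap. Going up: steel collar 30 mm wide, 0 to 8 mm; dark round barrel 18 mm wide, 8 to 78 mm (grip here); cap 22 mm wide, to 98 mm. Below: sleeve 15 mm wide to -8 mm, then the sliding nose 8 mm wide, tapering over its last 8 mm to a blunt point.
- punch_grip (a point): Middle of the punch's barrel, on its axis, 40 mm above the underside of the collar: where to grip (18 mm wide).
- punch_nose (a point): Lower end of the punch's sleeve, on its axis, 8 mm below the collar's underside; fixed to the barrel, it is not the point. The nose's point lies 38 to 54 mm below the collar's underside when not pressed: the nose length is set differently each time, is not reported and is out of sight in the stand; only touching shows it.
- punch_hammer (a point): Hidden hammer in the barrel, on its axis, 40 mm above the collar's underside; jumps 2.6 mm up at the snap. Pressed on its point, the nose slides in from 2.5 N, rising 2.9 N per mm; about 4 mm in, near 14 N, the spring snaps and the force drops at once by more than 5 N. Pressed further it climbs again, to a rigid stop 7 mm in. Lifted off, the nose springs out and re-cocks.
- bush (a point): Centre of the top face of the guide bush on the jig: a steel ring 28 mm outside diameter with a bore about 13 mm wide, standing 10 mm proud of an aluminium bridge plate, bore straight down (z up). The upper face of the bracket blank is 18 mm below this point.
- jig: Fixed drilling jig: dark steel base 140 mm (its x) by 120 mm (its y), 20 mm high, with an aluminium bridge 140 by 80 mm, top at 34 mm, four screw heads up to 40 mm, and the bush in the middle. Origin under its centre.
- blank: Bracket blank, a flat steel strip 50 by 200 by 6 mm clamped fast under the bridge, its ends showing on both sides (along the jig's y). Origin under its centre, 20 mm above the bench; upper face 26 mm above the bench.
- stand: Fixed grey tool stand, a block 80 mm (its x) by 160 mm (its y) by 70 mm high, origin under its centre, with two bores 19 mm wide and 64 mm deep in its top at y = -42 and +42 mm. The punch hangs in one, the drift in the other; which is which changes.
- drift_mid (a point): Plain drift, a bystander in the other bore: collar 25 mm diameter and 6 mm thick, a thin 10 mm pin rising to 50 mm above the stand. The point is 20 mm above the stand's top face on its axis.
- piston_mid (a point): Loose aluminium piston, 72 mm diameter, 55 mm high, a bystander; point half-way up.
- bearing_mid (a point): Loose steel bearing ring, 52 mm diameter, 15 mm high, a bystander; point half-way up.
- gear_mid (a point): Loose gear with hub, about 78 mm diameter, 40 mm high, a bystander; point half-way up.
- wrench: Open wrench lying flat, a bystander; origin under its middle.
- screwdriver: Screwdriver lying flat, a bystander; origin under its middle.
- carton: Small carton, 90 by 70 by 60 mm, a bystander; origin under its centre.
- jar: Grey jar 64 mm diameter, 85 mm high, a bystander; origin under its centre.
Mind the look-alikes: they are no part of the job. Leave any red look-alike of the punch alone.

How it is judged:
By the outcome, as a careful person would: the job done as asked, in the order asked, and still so for the second after the job is handed in, with the robot touching nothing.
It also fails if it takes over 59 s, if anything falls off the work surface, if the arm or the gripper's body presses on something with over 40 N, if the wrist force passes 120 N, or if a joint passes its speed limit or range.

## Robot

A 6-joint arm with a two-finger parallel gripper is mounted at the origin on the work surface. World frame = base frame: x ahead of the robot, y to its left, z up, the work surface at z = 0. Lengths are in m, angles in degrees, forces in N, time in s.
With the tool pointing down it reaches from about 0.3 to 0.75 m from the base axis. Payload 8.5 kg.
Tool frame: the origin (TCP) lies at the very end of the fingers, on their centre line; the grasp point (between the pads) lies 19 mm behind it (env.pinch_z is the distance from the TCP to the grasp point, in m); z points along the fingers, y is the line along which they close (so a half turn about z gives the same grasp; the last joint's range is limited). The gripper opens to 85 mm and grips with 20 to 120 N. Pads are 22 mm wide; open, the fingers measure 114 mm over their backs; the gripper's body (76 mm by 85 mm) begins 54 mm behind the grasp point. The pads swing forward as they close: fully open they stand 13 mm farther back than shut.
Start: joints at [-81.721, 21.807, 74.336, -0, 83.858, -12.336], TCP at [0.194, -0.515, 0.206] pointing down, gripper open.
Joint ranges: [-178.18, 178.18], [-50.72, 133.34], [12.68, 142.11], [-81.47, 261.47], [9.98, 163.14], [-165.26, 165.26]. Speed limits (degrees/s): [136.94, 136.94, 180, 180, 180, 180].

## Interface

Orientations are given as a 3x3 rotation matrix whose columns are the frame's x, y, z axes.
In Python, from rig import env, viewer gives the robot as it stands.
- The arm moves only by the tool drive_tool, never from a script. Its argument "series" is a list of rows, each a list of 3 entries, a list of its own where there are three numbers: the shift along the tool's x, y, z in m, then the turn about the tool's z in degrees, then the finger opening in m, from 0 to 0.0854. A call has 1 to 20 rows; each row is the pose to reach, as a shift and turn from the pose commanded when the call began, along the tool's axes at that moment; what a row does not reach only later rows make up. A row lasts 1/10 s, in which the tool goes at most 50 mm and 8.59 degrees, less where a joint would pass 70% of its speed; a pose out of reach is approached as far as the arm can. A call with a gripper value outside its range is refused whole. The fingers move at their own pace and stop on an object; "newtons" is the grip in N (left out, the last holds). Time passes only in rows, so rows that repeat a pose let the fingers close. It gives the time, the measured TCP pose, the force, the opening and the grip force at its end, in the units of the state.
- env.observe(): the state, without advancing time (a new reading comes with each control period).
- viewer.get_image(name): name is "scene" or "top" or "wrist"; returns a dict with "img" (420x560x3 uint8, red, green, blue), "depth" (420x560 float32, m along the optical axis (not along the pixel's ray), 0 where there is no reading), "camera_matrix" (3x3 intrinsics, pixels), "rvec" (rotation vector, rad) and "tvec" (3), from world to camera coordinates, as OpenCV has them. Camera axes: x right, y down, z forward; pixel columns grow to the right and rows downward; lengths in m; the calibration is good to about 2 mm. A picture is of the moment at which its call begins.
- env.close_job(): hands the job in; it is judged then, once.
The state is a dict: "time_s": time; "q": joint angles; "qvel": joint speeds; "joint_efforts": joint torques, N m; "position": TCP position; "tool_rot": TCP orientation; "ft_force": force on the tool from outside, world axes, zero at the start; "wrist_torque": the same for the moment, N m; "grip_width": finger opening in m; "gripper_force": force on a finger pad.
Only numpy, scipy, OpenCV 4.12 (cv2) and the standard library are available. Lean on these libraries where they do the work, as an engineer would, in place of code of your own. Each camera call takes 0.05 s, during which the arm holds its last target. There are 200 camera calls.

## Working session

There is one attempt and no reset: what is moved stays moved. The work goes in short steps, Python scripts to look and compute and a tool call to move; the robot and the scene stay as the last step left them, time stands still between calls to the robot, and variables do not carry over. Pictures are saved under pics/ and viewed, at most 10 in all, crops included, and the job is handed in when it is done.

Besides the shell and the picture viewer there is one more tool, called after "Call:" as name(argument=value, ...) on one line, values as JSON. drive_tool: Moves the arm, as the interface text tells. Its arguments: {"type":"object","properties":{"series":{"type":"array"},"newtons":{"type":"number"}},"required":["series"]}

```bash
mkdir -p pics; ls
cat > h.py <<'E'
import numpy as np, cv2
from rig import env, viewer
def grab(n,save=None):
    d=viewer.get_image(n); d['R']=cv2.Rodrigues(np.array(d['rvec'],float))[0]; d['t']=np.array(d['tvec'],float).ravel(); d['K']=np.array(d['camera_matrix'],float)
    d['c']=-d['R'].T@d['t']
    if save: cv2.imwrite('pics/'+save,d['img'][:,:,::-1])
    return d
def ray(d,u,v): return d['R'].T@np.linalg.solve(d['K'],[u,v,1.])
def onplane(d,u,v,z):
    r=ray(d,u,v); return d['c']+r*(z-d['c'][2])/r[2]
def cloud(d):
    v,u=np.mgrid[0:420,0:560]; z=d['depth']
    p=np.stack([u,v,np.ones_like(u)],-1)@np.linalg.inv(d['K']).T*z[...,None]
    return (p-d['t'])@d['R']
def proj(d,P):
    return cv2.projectPoints(np.array(P,float).reshape(-1,3),d['R'],d['t'],d['K'],None)[0].reshape(-1,2)
E
python3 - <<'E'
from h import *
import pickle
ds={n:grab(n) for n in('scene','top','wrist')}
pickle.dump(ds,open('d0.pkl','wb'))
for n in ds: print(n,ds[n]['c'].round(3),ds[n]['K'][0,0],ds[n]['R'][2].round(2))
im=np.vstack([ds['scene']['img'],ds['top']['img']])
cv2.imwrite('pics/a.png',cv2.resize(ds['scene']['img'][:,:,::-1],(800,600))); cv2.imwrite('pics/b.png',cv2.resize(ds['top']['img'][:,:,::-1],(800,600)))
s=env.observe(); print(s, env.pinch_z)
E
```

```text
pics
scene [1.15  0.253 0.655] 382.32497948284635 [-0.7  -0.27 -0.66]
top [0.475 0.031 1.122] 417.98001776593577 [ 0.08 -0.01 -1.  ]
wrist [ 0.268 -0.485  0.373] 369.59005733105226 [-0.29 -0.11 -0.95]
{'time_s': 0.15, 'q': array([-8.17204303e+01,  2.18330981e+01,  7.43724359e+01, -8.79235986e-04,
        8.38571256e+01, -1.23359048e+01]), 'qvel': array([-0.02182853, -0.05337148, -0.18224865,  0.07453484,  0.0575332 ,
        0.0588802 ]), 'joint_efforts': array([ 4.73918317e-04, -4.48623598e+01, -2.31344855e+01, -2.86603217e-04,
        3.82991770e-03,  1.32025224e-05]), 'position': array([ 0.19360821, -0.51453376,  0.20555827]), 'tool_rot': array([[ 9.35963913e-01,  3.52095900e-01, -1.72582743e-04],
       [ 3.52095875e-01, -9.35963316e-01,  1.08001999e-03],
       [ 2.18739493e-04, -1.07162541e-03, -9.99999402e-01]]), 'ft_force': array([-0.55893448,  0.5259643 , -0.39587315]), 'wrist_torque': array([ 0.04634226, -0.01500151,  0.00341186]), 'gripper_force': 0.0, 'grip_width': 0.08558706887002229} 0.0187
```

View pics/a.png

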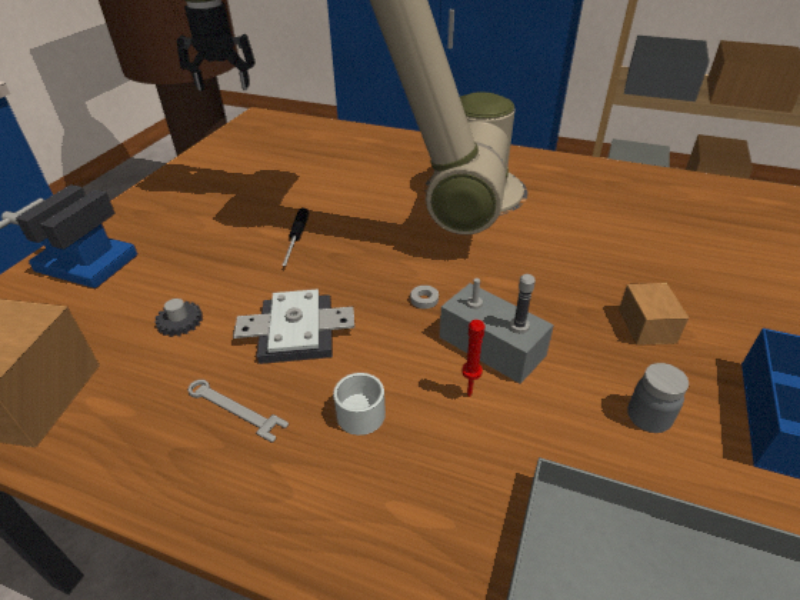

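View pics/b.png

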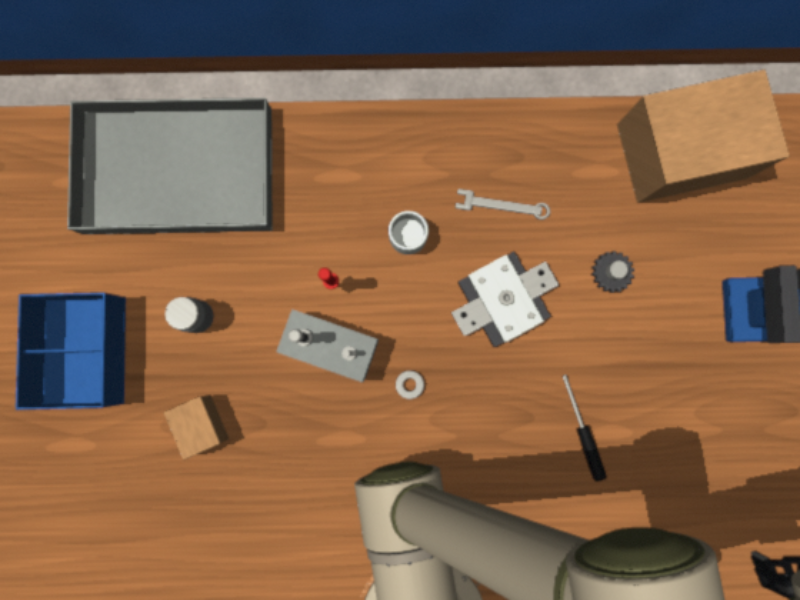

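Candidates: the dark punch in the stand (scene 522,300; top 300,337), the thin drift in the other bore (scene 475,290; top 350,352), and the red look-alike on the bench (scene 475,350; top 328,278). The dark one fits: dark barrel, wide cap, steel collar, hanging in the stand.

Run:
```python
from h import *
import pickle
ds=pickle.load(open('d0.pkl','rb'))
for n in('scene','top'):
    d=ds[n]; P=cloud(d); s=560/800
    hsv=cv2.cvtColor(d['img'],cv2.COLOR_RGB2HSV); 
    def box(x,y,r): 
        m=np.zeros((420,560),bool); m[int(y*s-r):int(y*s+r),int(x*s-r):int(x*s+r)]=1; return m
    st=(500,335,50) if n=='scene' else (328,345,42)
    m=box(*st)&(abs(P[...,2]-.07)<.005)&(hsv[...,1]<60)
    pts=P[m]; rc=cv2.minAreaRect((pts[:,:2]*1000).astype(np.float32)); print(n,'stand top',rc,pts[:,2].mean())
    m=box(*st)&(P[...,2]>.085); pts=P[m]; 
    for lo,hi in((.085,.125),(.125,.145),(.15,.163),(.163,.18)):
        q=pts[(pts[:,2]>lo)&(pts[:,2]<hi)&(hsv[m][:,1][(pts[:,2]>lo)&(pts[:,2]<hi)*True]<120)] if 0 else pts[(pts[:,2]>lo)&(pts[:,2]<hi)]
        if len(q): print(lo,len(q),q.mean(0).round(4),q.min(0).round(4),q.max(0).round(4))
    jb=(295,320,50) if n=='scene' else (507,297,42)
    m=box(*jb)&(abs(P[...,2]-.034)<.003); rc=cv2.minAreaRect((P[m][:,:2]*1000).astype(np.float32)); print('bridge',rc,P[m][:,2].mean())
    bb=(294,314,10) if n=='scene' else (507,297,10)
    m=box(*bb)&(P[...,2]>.040); print('bush',m.sum(),P[m].mean(0),P[m].min(0),P[m].max(0))
    cx,cy=(515,315) if n=='scene' else (325,340)
    c=d['img'][int(cy*s)-50:int(cy*s)+50,int(cx*s)-66:int(cx*s)+66]
    c2=d['img'][int(bb[1]*s)-50:int(bb[1]*s)+50,int(bb[0]*s)-66:int(bb[0]*s)+66]
    ds[n]['cr']=np.hstack([c,c2])
    print('crop origins',int(cx*s)-66,int(cy*s)-50,int(bb[0]*s)-66,int(bb[1]*s)-50)
im=np.vstack([ds['scene']['cr'],ds['top']['cr']]); cv2.imwrite('pics/c.png',cv2.resize(im[:,:,::-1],None,fx=3,fy=3,interpolation=cv2.INTER_CUBIC))
```

```text
scene stand top ((499.3283386230469, 161.61477661132812), (160.74026489257812, 81.72404479980469), 69.26065826416016) 0.06964247562435423
0.085 311 [0.5551 0.1674 0.1051] [0.4797 0.118  0.0853] [0.6253 0.21   0.1248]
0.125 134 [0.5717 0.1783 0.1355] [0.5108 0.1448 0.1251] [0.6266 0.21   0.1448]
0.15 96 [0.5645 0.1799 0.1541] [0.5106 0.1454 0.15  ] [0.625  0.2116 0.1628]
0.163 66 [0.5164 0.2012 0.1667] [0.5051 0.1908 0.163 ] [0.5245 0.2115 0.1689]
bridge ((618.2474365234375, -124.47970581054688), (265.8065185546875, 113.07404327392578), 44.16197204589844) 0.03326821074153647
bush 67 [ 0.62286352 -0.13076193  0.08856439] [ 0.55268207 -0.20359129  0.04033665] [1.14969493 0.25295417 0.65526105]
crop origins 294 170 139 169
top stand top ((499.2308349609375, 161.67904663085938), (159.046630859375, 80.09745025634766), 69.48895263671875) 0.06995140421760272
0.085 37 [0.4983 0.1574 0.1091] [0.4812 0.1177 0.0861] [0.5219 0.2044 0.1225]
0.125 7 [0.5118 0.1941 0.1302] [0.5063 0.1923 0.1259] [0.5207 0.1963 0.1354]
0.15 10 [0.5119 0.1941 0.1568] [0.5035 0.1908 0.1527] [0.5241 0.2016 0.1616]
0.163 71 [0.5142 0.2007 0.1676] [0.5054 0.1914 0.1635] [0.524  0.212  0.1717]
bridge ((578.9424438476562, -162.34954833984375), (148.90493774414062, 152.4852752685547), 75.51412200927734) 0.03369144018139156
bush 72 [ 0.57414857 -0.15127608  0.10329294] [ 0.47518147 -0.17586911  0.04019564] [0.59211883 0.0310197  1.12195955]
crop origins 161 187 288 157
```

View pics/c.png

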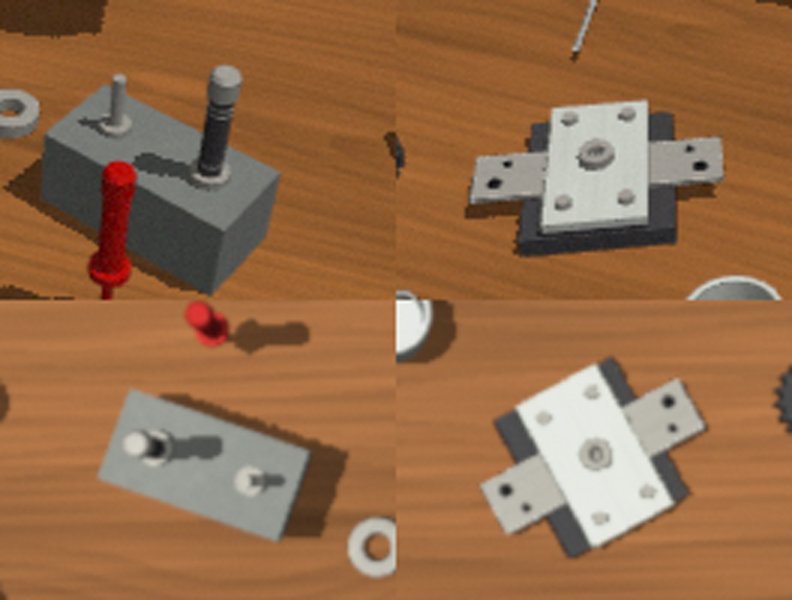

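The crop confirms it: the dark-barrelled, capped tool in the stand's far bore is the punch. The drift is thin and light, and the red look-alike stands on the bench. Next I'll refine the bush and red positions and get the shift in tool axes.

Run:
```python
from h import *
import pickle
ds=pickle.load(open('d0.pkl','rb'))
for n in('scene','top'):
    d=ds[n]; P=cloud(d); ok=d['depth']>0
    r=np.hypot(P[...,0]-.577,P[...,1]+.148)
    m=ok&(r<.02)&(P[...,2]>.0395)&(P[...,2]<.05); v,u=np.where(m)
    c=P[m]; print(n,'bush',m.sum(),c.mean(0).round(4),((c.min(0)+c.max(0))/2).round(4), cv2.minEnclosingCircle((c[:,:2]*1000).astype(np.float32)))
    hull=cv2.convexHull(np.stack([u,v],1).astype(np.float32)); e=cv2.fitEllipse(hull); print(' ellipse->',e, onplane(d,*e[0],.042).round(4))
    # bridge: screws at 4 corners
    m=ok&(np.hypot(P[...,0]-.577,P[...,1]+.148)<.1)&(abs(P[...,2]-.034)<.003)&(d['img'].min(-1)>150)
    m=cv2.morphologyEx(m.astype(np.uint8),cv2.MORPH_OPEN,np.ones((5,5)))>0
    print(' bridge',cv2.minAreaRect((P[m][:,:2]*1000).astype(np.float32)))
    i=d['img'].astype(int); m=ok&(i[...,0]>120)&(i[...,1]<60)&(np.hypot(P[...,0]-.55,P[...,1]-.16)<.15); c=P[m]; print(' red',c.mean(0).round(3),c.min(0).round(3),c.max(0).round(3))
s=env.observe(); R=s['tool_rot']
for g in([.514,.2008,.25],[.514,.2008,.0913]): print((R.T@(np.array(g)-s['position'])).round(4))
```

```text
scene bush 41 [ 0.5797 -0.1561  0.0427] [ 0.5796 -0.1575  0.0429] ((579.5676879882812, -158.09230041503906), 12.73508358001709)
 ellipse-> ((206.9384307861328, 219.61265563964844), (7.069074630737305, 8.646357536315918), 65.70035552978516) [ 0.5795 -0.1578  0.042 ]
 bridge ((578.767822265625, -163.04446411132812), (140.72235107421875, 78.80268859863281), 27.658857345581055)
 red [0.619 0.159 0.104] [0.604 0.144 0.008] [0.629 0.169 0.153]
top bush 44 [ 0.5787 -0.157   0.0434] [ 0.5779 -0.1585  0.0435] ((577.8411865234375, -154.5518798828125), 15.015049934387207)
 ellipse-> ((352.0215759277344, 209.26226806640625), (7.899899005889893, 12.509289741516113), 7.620306968688965) [ 0.5758 -0.1571  0.042 ]
 bridge ((577.1727294921875, -144.46376037597656), (103.85332489013672, 25.181337356567383), 14.204911231994629)
 red [0.612 0.152 0.121] [0.601 0.142 0.003] [0.627 0.165 0.155]
[ 0.5518 -0.5568 -0.0437]
[ 0.5517 -0.5566  0.115 ]
```

Call:
drive_tool(series=[[[0.552,-0.557,-0.044],0,0.05],[[0.552,-0.557,-0.044],0,0.05],[[0.552,-0.557,-0.044],0,0.05],[[0.552,-0.557,-0.044],0,0.05],[[0.552,-0.557,-0.044],0,0.05],[[0.552,-0.557,-0.044],0,0.05],[[0.552,-0.557,-0.044],0,0.05],[[0.552,-0.557,-0.044],0,0.05],[[0.552,-0.557,-0.044],0,0.05],[[0.552,-0.557,-0.044],0,0.05],[[0.552,-0.557,-0.044],0,0.05],[[0.552,-0.557,-0.044],0,0.05],[[0.552,-0.557,-0.044],0,0.05],[[0.552,-0.557,-0.044],0,0.05],[[0.552,-0.557,-0.044],0,0.05],[[0.552,-0.557,-0.044],0,0.05],[[0.552,-0.557,-0.044],0,0.05],[[0.552,-0.557,-0.044],0,0.05],[[0.552,-0.557,-0.044],0,0.05],[[0.552,-0.557,-0.044],0,0.05]])

```text
time_s: 2.15
position: [0.514, 0.1999, 0.2502]
tool_rot: [[0.936, 0.351, 0.0], [0.351, -0.936, -0.0], [-0.0, 0.0, -1.0]]
ft_force: [-0.4, -0.2, -0.4]
grip_width: 0.0499
gripper_force: 0.0
```

Run:
```python
from h import *
d=grab('wrist'); P=cloud(d)
cv2.imwrite('pics/d.png',cv2.resize(d['img'][:,:,::-1],(800,600)))
m=(d['depth']>0)&(abs(P[...,2]-.07)<.003)&(np.hypot(P[...,0]-.499,P[...,1]-.162)<.1)
print(cv2.minAreaRect((P[m][:,:2]*1000).astype(np.float32)))
near=np.hypot(P[...,0]-.514,P[...,1]-.2008)<.03
m=(d['depth']>0)&near&(abs(P[...,2]-.168)<.002); c=P[m]; print(m.sum(),cv2.minEnclosingCircle((c[:,:2]*1000).astype(np.float32)),c[:,2].mean())
print((d['R']@[0,0,1]), d['c'])
```

```text
((497.8132019042969, 161.36184692382812), (160.49441528320312, 80.38814544677734), 69.47731018066406)
528 ((512.9494018554688, 200.8851318359375), 10.284879684448242) 0.16739840759843846
[-7.41151601e-04  3.13601815e-01 -9.49554292e-01] [0.58876449 0.22916478 0.41763462]
```

View pics/d.png

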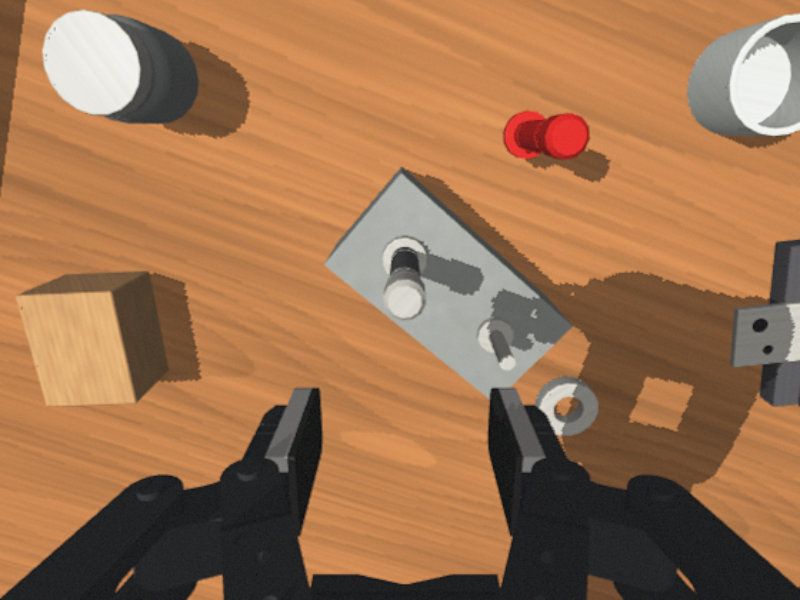

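Call:
drive_tool(series=[[[0,-0.001,0.03],0,0.05],[[0,-0.001,0.06],0,0.05],[[0,-0.001,0.09],0,0.05],[[0,-0.001,0.12],0,0.05],[[0,-0.001,0.145],0,0.05],[[0,-0.001,0.159],0,0.05],[[0,-0.001,0.159],0,0.05],[[0,-0.001,0.159],0,0.05]], newtons=60)

```text
time_s: 3.0
position: [0.5142, 0.2015, 0.0918]
tool_rot: [[0.936, 0.351, 0.001], [0.351, -0.936, 0.0], [0.001, 0.0, -1.0]]
ft_force: [-0.8, 0.1, 0.3]
grip_width: 0.0499
gripper_force: 0.0
```

Call:
drive_tool(series=[[[0,0,0],0,0.03],[[0,0,0],0,0.02],[[0,0,0],0,0.01],[[0,0,0],0,0.01],[[0,0,0],0,0.01],[[0,0,0],0,0.01],[[0,0,0],0,0.01],[[0,0,0],0,0.01]], newtons=60)

```text
time_s: 3.8
position: [0.5145, 0.2019, 0.0921]
tool_rot: [[0.936, 0.352, 0.002], [0.352, -0.936, 0.0], [0.002, 0.001, -1.0]]
ft_force: [-0.1, -0.7, 5.6]
grip_width: 0.0195
gripper_force: 58.2
```

Call:
drive_tool(series=[[[0,0,-0.01],0,0.01],[[0,0,-0.025],0,0.01],[[0,0,-0.045],0,0.01],[[0,0,-0.07],0,0.01],[[0,0,-0.095],0,0.01],[[0,0,-0.11],0,0.01],[[0,0,-0.11],0,0.01],[[0,0,-0.11],0,0.01]])

```text
time_s: 4.6
position: [0.5133, 0.2018, 0.2004]
tool_rot: [[0.936, 0.352, -0.001], [0.352, -0.936, -0.0], [-0.001, -0.0, -1.0]]
ft_force: [-0.5, 0.1, -2.2]
grip_width: 0.0196
gripper_force: 58.9
```

Call:
drive_tool(series=[[[-0.003,0.015,0],0,0.01],[[-0.009,0.045,0],0,0.01],[[-0.016,0.085,0],0,0.01],[[-0.024,0.125,0],0,0.01],[[-0.031,0.165,0],0,0.01],[[-0.038,0.205,0],0,0.01],[[-0.046,0.245,0],0,0.01],[[-0.053,0.285,0],0,0.01],[[-0.06,0.32,0],0,0.01],[[-0.065,0.345,0],0,0.01],[[-0.067,0.357,0],0,0.01],[[-0.067,0.357,0],0,0.01],[[-0.067,0.357,0],0,0.01],[[-0.067,0.357,0],0,0.01]])

```text
time_s: 6.0
position: [0.5766, -0.1545, 0.2011]
tool_rot: [[0.935, 0.353, -0.0], [0.353, -0.935, 0.0], [-0.0, -0.0, -1.0]]
ft_force: [0.4, 0.2, -3.3]
grip_width: 0.0195
gripper_force: 59.0
```

Run:
```python
from h import *
import pickle
ds={n:grab(n) for n in('wrist','scene','top')}; pickle.dump(ds,open('d1.pkl','wb'))
s=env.observe(); print(s['position'],s['ft_force'],s['grip_width'])
w=cv2.resize(ds['wrist']['img'][:,:,::-1],(800,600)); cv2.imwrite('pics/e.png',w)
p=proj(ds['scene'],s['position'])[0].astype(int); print(p)
cv2.imwrite('pics/f.png',cv2.resize(ds['scene']['img'][p[1]-60:p[1]+90,p[0]-100:p[0]+100,::-1],(800,600),interpolation=cv2.INTER_CUBIC))
for n in ds:
    d=ds[n];P=cloud(d); m=(d['depth']>0)&(P[...,2]>.036)&(P[...,2]<.05)&(np.hypot(P[...,0]-.579,P[...,1]+.163)<.024)
    c=P[m]
    if len(c)>5: print(n,m.sum(),c.mean(0).round(4),cv2.minEnclosingCircle((c[:,:2]*1000).astype(np.float32)))
    m=(d['depth']>0)&(abs(P[...,2]-.034)<.003)&(np.hypot(P[...,0]-.578,P[...,1]+.16)<.1)&(d['img'].min(-1)>120)
    m=cv2.morphologyEx(m.astype(np.uint8),cv2.MORPH_OPEN,np.ones((5,5)))>0
    if m.sum()>50: print(' bridge',cv2.minAreaRect((P[m][:,:2]*1000).astype(np.float32)))
```

```text
[ 0.57680752 -0.1548739   0.20121705] [-1.33751325  0.48447873 -2.31980572] 0.019501629064316284
[198 163]
wrist 596 [ 0.5796 -0.1626  0.0429] ((578.688232421875, -163.06051635742188), 13.989675521850586)
 bridge ((578.3796997070312, -163.24253845214844), (140.77090454101562, 80.17794799804688), 27.232786178588867)
scene 83 [ 0.5812 -0.1619  0.0415] ((581.3511352539062, -166.8201141357422), 18.414928436279297)
 bridge ((579.443115234375, -162.27639770507812), (142.2344970703125, 78.00648498535156), 27.36972999572754)
 bridge ((592.6560668945312, -165.91119384765625), (113.28754425048828, 24.893028259277344), 34.112403869628906)
```

View pics/e.png

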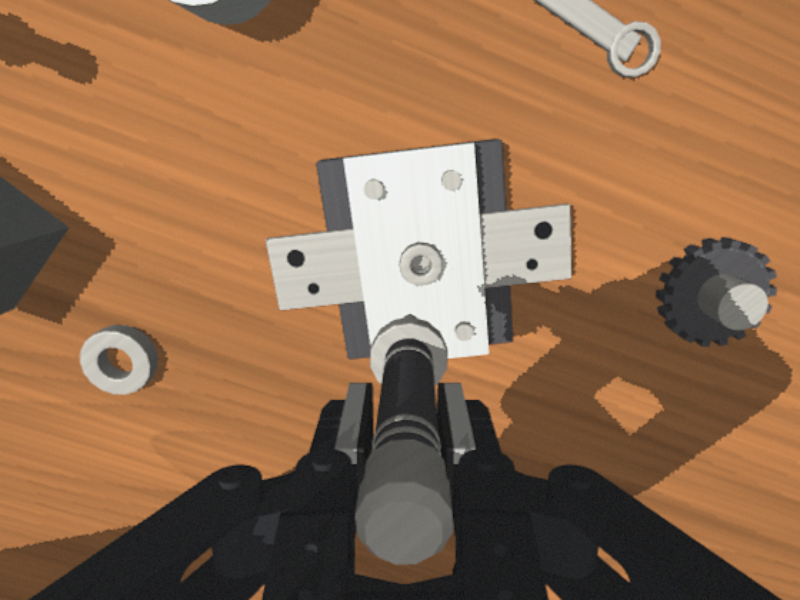

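View pics/f.png

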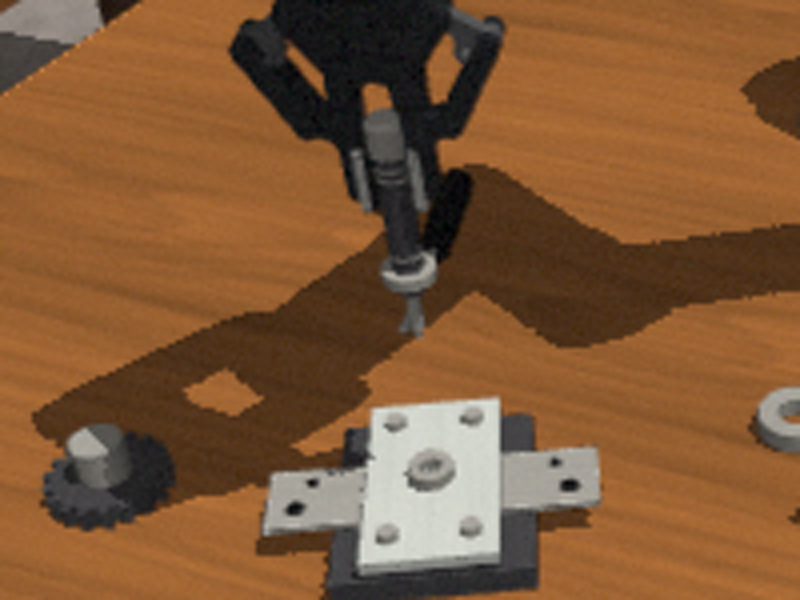

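The wrist view shows the bush at (420,263), and the punch is held with its collar at (408,350). I'll measure its tilt and axis with a cylinder fit to the depth points.

```bash
cat > axis.py <<'E'
from h import *
from scipy.optimize import least_squares
def fit(names=('wrist','scene'),ds=None):
    s=env.observe(); T=s['position']; R=s['tool_rot']
    for n in names:
        d=ds[n] if ds else grab(n); P=cloud(d); L=(P-T)@R  # tool coords; z down
        u=-L[...,2]-.0187+.040   # height over the collar underside (nominal)
        sat=cv2.cvtColor(d['img'],cv2.COLOR_RGB2HSV)[...,1]
        base=(d['depth']>0)&(sat<90)&(np.hypot(L[...,0],L[...,1])<.022)
        base=cv2.erode(base.astype(np.uint8),np.ones((2,2)))>0
        cap=base&(u>.080)&(u<.095); bar=base&(u>.010)&(u<.024); col=base&(u>.001)&(u<.006)
        sets=[(L[cap],.011),(L[bar],.009),(L[col],.015)]
        print(n,[len(a) for a,_ in sets], 'cap top u',u[base].max())
        def f(p): return np.concatenate([np.hypot(a[:,0]-p[0]-p[2]*a[:,2],a[:,1]-p[1]-p[3]*a[:,2])-r for a,r in sets])
        r=least_squares(f,[0,0,0,0],loss='soft_l1',f_scale=.0005); p=r.x
        print('  axis at tcp xy(tool) mm',(p[:2]*1000).round(2),'slope deg',np.degrees(p[2:]).round(2),'rms',np.sqrt(np.mean(r.fun**2))*1000)
        tip=[p[0]+p[2]*.067,p[1]+p[3]*.067,.067]; print('  tip-ish (46 mm below collar) world',(T+R@tip).round(4))
        g=base&(u>.0)&(u<.012)
        a=L[base]; h=np.histogram(u[base],np.arange(-.02,.11,.004)); print('  ',dict(zip((h[1][:-1]*1000).round().astype(int).tolist(),h[0].tolist())))
E
python3 - <<'E'
import pickle; from axis import *
fit(ds=pickle.load(open('d1.pkl','rb')))
E
```

```text
wrist [3853, 371, 320] cap top u 0.13075486304600514
  axis at tcp xy(tool) mm [-2.05 -0.25] slope deg [-0.38  0.92] rms 4.377058611919043
  tip-ish (46 mm below collar) world [ 0.5748 -0.1565  0.1342]
   {-20: 0, -16: 0, -12: 0, -8: 0, -4: 6, 0: 73, 4: 987, 8: 89, 12: 81, 16: 133, 20: 115, 24: 113, 28: 127, 32: 121, 36: 134, 40: 147, 44: 159, 48: 223, 52: 388, 56: 472, 60: 501, 64: 613, 68: 638, 72: 486, 76: 604, 80: 1002, 84: 698, 88: 934, 92: 1987, 96: 2241, 100: 521, 104: 146}
scene [115, 38, 33] cap top u 0.26341124190756615
  axis at tcp xy(tool) mm [-1.71 -0.04] slope deg [-0.82  0.53] rms 3.837505815589477
  tip-ish (46 mm below collar) world [ 0.5745 -0.1564  0.1342]
   {-20: 2, -16: 2, -12: 2, -8: 3, -4: 4, 0: 14, 4: 44, 8: 14, 12: 12, 16: 10, 20: 10, 24: 11, 28: 10, 32: 10, 36: 12, 40: 9, 44: 13, 48: 26, 52: 31, 56: 29, 60: 28, 64: 31, 68: 32, 72: 27, 76: 32, 80: 33, 84: 26, 88: 34, 92: 39, 96: 30, 100: 11, 104: 2}
```

Run:
```python
s=open('axis.py').read()
s=s.replace("cap=base&(u>.080)&(u<.095)","rr=np.hypot(L[...,0]+.002,L[...,1]); cap=base&(u>.082)&(u<.094)&(rr<.0135)&(rr>.007)").replace("(u<.024);","(u<.022)&(rr<.0125);").replace("(u<.006)","(u<.006)&(rr>.011)&(rr<.019)")
s=s[:s.index("        g=base")]
open('axis.py','w').write(s)
import pickle; from axis import *
fit(ds=pickle.load(open('d1.pkl','rb')))
```

```text
wrist [1917, 310, 274] cap top u 0.13075486304600514
  axis at tcp xy(tool) mm [-2.1  -0.26] slope deg [-0.03  0.97] rms 0.8846226521034377
  tip-ish (46 mm below collar) world [ 0.5751 -0.1564  0.1342]
scene [61, 33, 27] cap top u 0.26341124190756615
  axis at tcp xy(tool) mm [-1.87 -0.11] slope deg [-0.02  0.83] rms 1.327223404817855
  tip-ish (46 mm below collar) world [ 0.5754 -0.1563  0.1342]
```

Run:
```python
import pickle; from h import *
d=pickle.load(open('d1.pkl','rb'))['scene']
i=d['img']; 
for v in range(170,190,1): print(v,' '.join('%3d/%2d'%(i[v,u].mean(),int(i[v,u].max())-int(i[v,u].min())) for u in range(195,210)))
for v in (183,184,185,186):
    r=ray(d,201.5,v); k=(.5752-d['c'][0])/r[0]; print(v,d['c']+k*r)
```

```text
170  86/ 6  59/ 6  38/ 2  39/ 3  46/ 2  48/ 2  52/ 2  68/ 3 124/ 9 164/12 161/11 132/14  64/34  49/53  48/57
171 161/14 147/12  71/ 4  69/ 4  85/ 4  91/ 5 109/ 5 122/ 7 161/12 154/15 139/11  93/ 7  62/34  48/51  51/52
172 148/11 159/14 160/14 156/12 161/12 164/12 163/12 161/14 149/12 136/11 109/ 8  94/10  52/40  46/53  48/49
173  86/ 6 109/ 7 121/ 9 137/ 9 133/11 129/10 127/10 107/ 8 113/ 7 112/ 7 103/12  81/21  48/47  47/49  45/50
174  77/ 9  84/ 7  89/ 6  98/ 8 101/ 6 107/10 108/ 7 110/ 8 106/ 6 104/11  85/21  49/46  46/48  47/51  46/50
175  63/27  84/ 6  88/ 5  93/10  97/ 9 101/ 5 106/ 6 102/ 9  64/ 7  47/25  47/56  49/50  41/48  49/48  47/51
176  49/48  50/46  49/34  52/15  58/ 2  43/ 3  44/ 2  41/ 3  44/21  51/50  48/52  54/48  50/50  50/48  48/51
177  52/55  48/55  54/54  49/48  51/20  61/ 5  65/ 3  68/ 7  47/30  49/50  47/48  45/53  46/54  47/49  49/47
178  47/50  48/53  51/51  52/47  60/27  83/ 9  86/ 3  73/ 8  49/30  49/53  50/49  48/48  44/52  49/50  48/49
179  51/49  50/50  51/51  48/52  59/35  82/ 6  85/ 7  79/ 8  59/22  45/52  47/49  48/52  49/51  49/49  50/47
180  44/50
[... 593 characters left out ...]
16 104/ 8 109/27  99/106  98/104  98/104  97/106  99/103 102/105
186  51/55  52/51  55/51  58/39  53/29  43/41  62/23  89/12  90/33 100/103  99/101  99/103  99/106 104/106 101/107
187  50/54  53/55  50/56  55/54  54/54  54/55  67/59  98/54 112/52 101/107 100/108  96/107  96/107  95/103  97/105
188  50/54  50/49  46/57  48/59  54/62  71/75 103/111 105/109 103/108 103/109 102/112  96/110 100/104  97/104  95/100
189  44/56  44/54  51/50  65/69  99/103 101/106 101/107 101/109 104/108 105/109 102/109 105/107 104/107 103/110 101/107
183 [ 0.5752     -0.15732369  0.14821656]
184 [ 0.5752     -0.15780636  0.14532577]
185 [ 0.5752     -0.15829136  0.14242111]
186 [ 0.5752     -0.15877869  0.13950247]
```

Call:
drive_tool(series=[[[0.001,0.007,0],0,0.01],[[0.001,0.007,0.02],0,0.01],[[0.001,0.007,0.045],0,0.01],[[0.001,0.007,0.06],0,0.01],[[0.001,0.007,0.07],0,0.01],[[0.001,0.007,0.07],0,0.01],[[0.001,0.007,0.07],0,0.01],[[0.001,0.007,0.07],0,0.01]])

```text
time_s: 6.95
position: [0.5807, -0.1623, 0.1321]
tool_rot: [[0.936, 0.352, 0.002], [0.352, -0.936, -0.001], [0.001, 0.001, -1.0]]
ft_force: [-0.7, -0.2, -2.5]
grip_width: 0.019
gripper_force: 59.0
```

Run:
```python
from axis import *
import pickle
ds={n:grab(n) for n in('wrist','scene','top')}; pickle.dump(ds,open('d2.pkl','wb'))
fit(ds=ds); s=env.observe(); print(s['position'],s['ft_force'])
p=proj(ds['scene'],[.5787,-.163,.07])[0].astype(int); print(p)
a=cv2.resize(ds['scene']['img'][p[1]-45:p[1]+30,p[0]-50:p[0]+50,::-1],(800,600),interpolation=cv2.INTER_CUBIC)
cv2.imwrite('pics/g.png',a)
```

```text
wrist [1843, 299, 159] cap top u 0.13173361350312918
  axis at tcp xy(tool) mm [-1.77  0.23] slope deg [0.07 0.99] rms 0.6661873232622266
  tip-ish (46 mm below collar) world [ 0.5794 -0.1641  0.0647]
scene [46, 30, 23] cap top u 0.34667493140324174
  axis at tcp xy(tool) mm [-1.94  0.34] slope deg [0.03 0.88] rms 1.2146180594515974
  tip-ish (46 mm below collar) world [ 0.5792 -0.1642  0.0647]
[ 0.58045455 -0.16218665  0.13170772] [-0.20142295 -0.39762431 -2.52504623]
[203 210]
```

View pics/g.png

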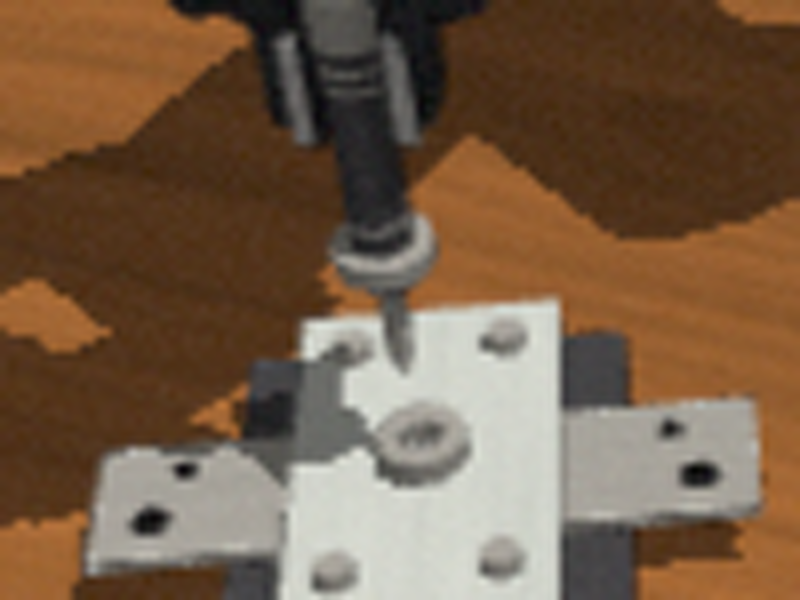

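Run:
```python
import pickle; from h import *
ds=pickle.load(open('d2.pkl','rb')); d=ds['scene']
print(proj(d,[[.5792,-.164,z] for z in(.2,.15,.11,.08,.07,.065,.06,.044)]).round(1).tolist(), proj(d,[.5787,-.163,.044]))
P=cloud(ds['wrist']); w=ds['wrist']
m=(w['depth']>0)&(P[...,2]>.036)&(P[...,2]<.05)&(np.hypot(P[...,0]-.579,P[...,1]+.163)<.024); print(m.sum(), cv2.minEnclosingCircle((P[m][:,:2]*1000).astype(np.float32)))
m=(w['depth']>0)&(abs(P[...,2]-.034)<.002)&(np.hypot(P[...,0]-.578,P[...,1]+.16)<.1)&(w['img'].min(-1)>110)
print(cv2.minAreaRect((P[m][:,:2]*1000).astype(np.float32)))
```

```text
[[194.2, 163.9], [197.8, 182.8], [200.5, 196.8], [202.4, 206.9], [203.0, 210.1], [203.3, 211.7], [203.6, 213.3], [204.6, 218.3]] [[205.07197356 218.29035437]]
834 ((581.8740234375, -161.55023193359375), 16.628591537475586)
((578.8048706054688, -162.97637939453125), (139.7803497314453, 80.11431121826172), 27.24585723876953)
```

Call:
drive_tool(series=[[[0,-0.001,0],0,0.01],[[0,-0.001,0.007],0,0.01],[[0,-0.001,0.014],0,0.01],[[0,-0.001,0.02],0,0.01],[[0,-0.001,0.024],0,0.01],[[0,-0.001,0.024],0,0.01],[[0,-0.001,0.024],0,0.01]], newtons=90)

```text
time_s: 7.8
position: [0.5799, -0.1612, 0.107]
tool_rot: [[0.936, 0.352, 0.0], [0.352, -0.936, 0.0], [0.0, -0.0, -1.0]]
ft_force: [-0.0, -0.3, -2.2]
grip_width: 0.0185
gripper_force: 87.7
```

Call:
drive_tool(series=[[[0,0,0.001],0,0.01],[[0,0,0.002],0,0.01],[[0,0,0.003],0,0.01],[[0,0,0.003],0,0.01],[[0,0,0.003],0,0.01]])

```text
time_s: 8.3
position: [0.5799, -0.1611, 0.104]
tool_rot: [[0.936, 0.352, 0.0], [0.352, -0.936, -0.0], [0.0, 0.0, -1.0]]
ft_force: [-0.0, 0.4, -2.7]
grip_width: 0.0186
gripper_force: 87.7
```

Call:
drive_tool(series=[[[0,0,0.001],0,0.01],[[0,0,0.002],0,0.01],[[0,0,0.003],0,0.01],[[0,0,0.003],0,0.01],[[0,0,0.003],0,0.01]])

```text
time_s: 8.8
position: [0.5799, -0.1611, 0.101]
tool_rot: [[0.936, 0.352, -0.0], [0.352, -0.936, 0.0], [-0.0, -0.0, -1.0]]
ft_force: [-0.3, 0.5, -3.5]
grip_width: 0.0187
gripper_force: 87.7
```

Run:
```python
from axis import *
import pickle
ds={n:grab(n) for n in('wrist','scene')}; fit(ds=ds)
a=[cv2.resize(ds['scene']['img'][180:230,178:228,::-1],(400,400),interpolation=cv2.INTER_CUBIC)]
p=proj(ds['wrist'],[.5787,-.163,.05])[0].astype(int); a.append(cv2.resize(ds['wrist']['img'][p[1]-40:p[1]+40,p[0]-40:p[0]+40,::-1],(400,400)))
cv2.imwrite('pics/i.png',np.hstack(a))
```

```text
wrist [1878, 312, 263] cap top u 0.13092658022981232
  axis at tcp xy(tool) mm [-2.07 -0.01] slope deg [-0.01  0.97] rms 0.8055784253891893
  tip-ish (46 mm below collar) world [ 0.5783 -0.1629  0.0341]
scene [44, 25, 20] cap top u 0.3462915852734048
  axis at tcp xy(tool) mm [-2.  -0.2] slope deg [-0.04  0.45] rms 1.2823490771192427
  tip-ish (46 mm below collar) world [ 0.5781 -0.1622  0.0341]
```

View pics/i.png

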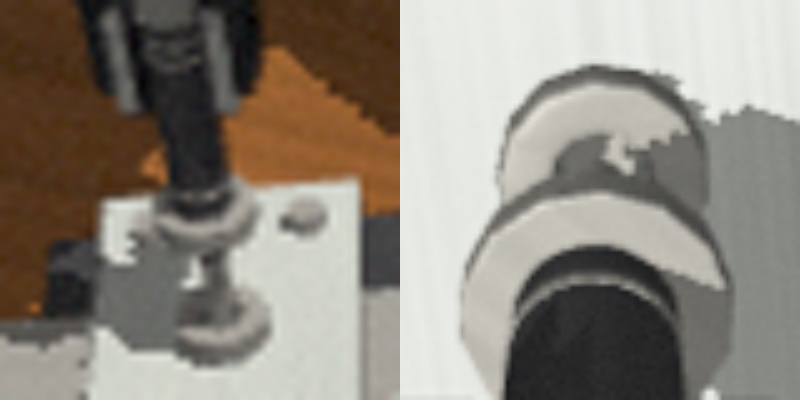

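The nose is entering the bush bore (left crop at 215,310). Feeling on down for contact.

Call:
drive_tool(series=[[[0,0,0.001],0,0.01],[[0,0,0.002],0,0.01],[[0,0,0.003],0,0.01],[[0,0,0.003],0,0.01],[[0,0,0.003],0,0.01]])

```text
time_s: 9.4
position: [0.5799, -0.1611, 0.098]
tool_rot: [[0.936, 0.352, -0.0], [0.352, -0.936, 0.0], [-0.0, -0.0, -1.0]]
ft_force: [-0.7, -0.6, -2.6]
grip_width: 0.0183
gripper_force: 87.7
```

Call:
drive_tool(series=[[[0,0,0.001],0,0.01],[[0,0,0.002],0,0.01],[[0,0,0.002],0,0.01],[[0,0,0.002],0,0.01]])

```text
time_s: 9.8
position: [0.5799, -0.1611, 0.096]
tool_rot: [[0.936, 0.352, 0.0], [0.352, -0.936, 0.0], [0.0, 0.0, -1.0]]
ft_force: [-0.6, 0.0, -3.5]
grip_width: 0.0188
gripper_force: 87.7
```

Call:
drive_tool(series=[[[0,0,0.001],0,0.01],[[0,0,0.0015],0,0.01],[[0,0,0.0015],0,0.01],[[0,0,0.0015],0,0.01]])

```text
time_s: 10.2
position: [0.5799, -0.1611, 0.0945]
tool_rot: [[0.936, 0.352, -0.0], [0.352, -0.936, 0.0], [-0.0, -0.0, -1.0]]
ft_force: [0.4, 0.2, -2.5]
grip_width: 0.0185
gripper_force: 87.7
```

Call:
drive_tool(series=[[[0,0,0.001],0,0.01],[[0,0,0.0015],0,0.01],[[0,0,0.0015],0,0.01]])

```text
time_s: 10.5
position: [0.5798, -0.1611, 0.0929]
tool_rot: [[0.936, 0.352, -0.0], [0.352, -0.936, 0.0], [-0.0, -0.0, -1.0]]
ft_force: [0.9, 0.7, -2.7]
grip_width: 0.0187
gripper_force: 87.7
```

Call:
drive_tool(series=[[[0,0,0.001],0,0.01],[[0,0,0.0015],0,0.01],[[0,0,0.0015],0,0.01]])

```text
time_s: 10.8
position: [0.5798, -0.1611, 0.0914]
tool_rot: [[0.936, 0.352, -0.0], [0.352, -0.936, 0.0], [-0.0, -0.0, -1.0]]
ft_force: [0.2, -0.2, -2.4]
grip_width: 0.0187
gripper_force: 87.7
```

Call:
drive_tool(series=[[[0,0,0.001],0,0.01],[[0,0,0.0015],0,0.01],[[0,0,0.0015],0,0.01]])

```text
time_s: 11.1
position: [0.5798, -0.1611, 0.0899]
tool_rot: [[0.936, 0.352, -0.0], [0.352, -0.936, 0.0], [-0.0, -0.0, -1.0]]
ft_force: [-0.8, -0.8, -3.0]
grip_width: 0.0187
gripper_force: 87.7
```

Call:
drive_tool(series=[[[0,0,0.001],0,0.01],[[0,0,0.001],0,0.01],[[0,0,0.001],0,0.01]])

```text
time_s: 11.4
position: [0.5799, -0.1612, 0.0891]
tool_rot: [[0.936, 0.352, 0.0], [0.352, -0.936, -0.0], [0.0, 0.0, -1.0]]
ft_force: [-0.7, 0.0, -2.2]
grip_width: 0.0187
gripper_force: 87.7
```

Call:
drive_tool(series=[[[0,0,0.001],0,0.01],[[0,0,0.001],0,0.01],[[0,0,0.001],0,0.01]])

```text
time_s: 11.7
position: [0.5801, -0.1612, 0.0884]
tool_rot: [[0.936, 0.352, 0.001], [0.352, -0.936, -0.0], [0.001, 0.0, -1.0]]
ft_force: [0.5, -0.7, 0.9]
grip_width: 0.0186
gripper_force: 87.6
```

Call:
drive_tool(series=[[[0,0,0.001],0,0.01],[[0,0,0.001],0,0.01],[[0,0,0.001],0,0.01]])

```text
time_s: 12.0
position: [0.5801, -0.1612, 0.0874]
tool_rot: [[0.936, 0.352, 0.001], [0.352, -0.936, -0.0], [0.001, 0.001, -1.0]]
ft_force: [0.8, -0.0, 3.7]
grip_width: 0.0185
gripper_force: 87.6
```

Call:
drive_tool(series=[[[0,0,0.001],0,0.01],[[0,0,0.001],0,0.01],[[0,0,0.001],0,0.01]])

```text
time_s: 12.3
position: [0.5801, -0.1612, 0.0864]
tool_rot: [[0.936, 0.352, 0.001], [0.352, -0.936, -0.0], [0.001, 0.001, -1.0]]
ft_force: [0.4, 0.3, 6.6]
grip_width: 0.0186
gripper_force: 87.5
```

Call:
drive_tool(series=[[[0,0,0.0007],0,0.01],[[0,0,0.0007],0,0.01],[[0,0,0.0007],0,0.01]])

```text
time_s: 12.6
position: [0.5802, -0.1613, 0.0859]
tool_rot: [[0.936, 0.352, 0.001], [0.352, -0.936, -0.001], [0.001, 0.001, -1.0]]
ft_force: [-0.4, 1.1, 6.7]
grip_width: 0.0187
gripper_force: 87.5
```

Call:
drive_tool(series=[[[0,0,0.0005],0,0.01],[[0,0,0.0005],0,0.01],[[0,0,0.0005],0,0.01]])

```text
time_s: 12.9
position: [0.5803, -0.1613, 0.0856]
tool_rot: [[0.936, 0.352, 0.002], [0.352, -0.936, -0.001], [0.001, 0.001, -1.0]]
ft_force: [-1.4, 0.6, 7.7]
grip_width: 0.0184
gripper_force: 87.5
```

Call:
drive_tool(series=[[[0,0,0.0004],0,0.01],[[0,0,0.0004],0,0.01],[[0,0,0.0004],0,0.01]])

```text
time_s: 13.2
position: [0.5804, -0.1613, 0.0853]
tool_rot: [[0.936, 0.352, 0.002], [0.352, -0.936, -0.001], [0.001, 0.001, -1.0]]
ft_force: [0.2, 0.2, 7.4]
grip_width: 0.0187
gripper_force: 87.5
```

Call:
drive_tool(series=[[[0,0,0.0004],0,0.01],[[0,0,0.0004],0,0.01],[[0,0,0.0004],0,0.01]])

```text
time_s: 13.5
position: [0.5804, -0.1614, 0.085]
tool_rot: [[0.936, 0.352, 0.002], [0.352, -0.936, -0.001], [0.002, 0.001, -1.0]]
ft_force: [-0.2, 0.1, 8.5]
grip_width: 0.0188
gripper_force: 87.4
```

Call:
drive_tool(series=[[[0,0,0.0004],0,0.01],[[0,0,0.0004],0,0.01],[[0,0,0.0004],0,0.01]])

```text
time_s: 13.8
position: [0.5805, -0.1614, 0.0847]
tool_rot: [[0.936, 0.352, 0.002], [0.352, -0.936, -0.001], [0.002, 0.002, -1.0]]
ft_force: [-1.8, 0.2, 10.0]
grip_width: 0.019
gripper_force: 87.4
```

Call:
drive_tool(series=[[[0,0,0.0004],0,0.01],[[0,0,0.0004],0,0.01],[[0,0,0.0004],0,0.01]])

```text
time_s: 14.1
position: [0.5806, -0.1614, 0.0845]
tool_rot: [[0.936, 0.352, 0.002], [0.352, -0.936, -0.001], [0.002, 0.002, -1.0]]
ft_force: [-0.7, 0.7, 10.3]
grip_width: 0.0185
gripper_force: 87.4
```

Net force is about 13 N, so the snap is near.

Call:
drive_tool(series=[[[0,0,0.0003],0,0.01],[[0,0,0.0003],0,0.01],[[0,0,0.0003],0,0.01]])

```text
time_s: 14.4
position: [0.5806, -0.1614, 0.0843]
tool_rot: [[0.936, 0.352, 0.003], [0.352, -0.936, -0.001], [0.002, 0.002, -1.0]]
ft_force: [0.4, 1.2, 11.6]
grip_width: 0.0187
gripper_force: 87.4
```

Call:
drive_tool(series=[[[0,0,0.0003],0,0.01],[[0,0,0.0003],0,0.01],[[0,0,0.0003],0,0.01]])

```text
time_s: 14.7
position: [0.5807, -0.1615, 0.084]
tool_rot: [[0.936, 0.352, 0.003], [0.352, -0.936, -0.001], [0.002, 0.002, -1.0]]
ft_force: [0.2, 0.8, 11.1]
grip_width: 0.0187
gripper_force: 87.4
```

Call:
drive_tool(series=[[[0,0,0.0003],0,0.01],[[0,0,0.0003],0,0.01],[[0,0,0.0003],0,0.01]])

```text
time_s: 15.0
position: [0.5803, -0.1613, 0.0831]
tool_rot: [[0.936, 0.352, 0.002], [0.352, -0.936, -0.001], [0.001, 0.001, -1.0]]
ft_force: [0.1, 0.1, 5.9]
grip_width: 0.0186
gripper_force: 87.7
```

Force dropped 5 N and the tool jumped down: the spring snapped. Lifting off and going back to the stand.

Call:
drive_tool(series=[[[0,0,-0.003],0,0.01],[[0,0,-0.012],0,0.01],[[0,0,-0.03],0,0.01],[[0,0,-0.055],0,0.01],[[0,0,-0.085],0,0.01],[[0,0,-0.108],0,0.01],[[0,0,-0.118],0,0.01],[[0,0,-0.118],0,0.01],[[0,0,-0.118],0,0.01]])

```text
time_s: 15.9
position: [0.5793, -0.1609, 0.1988]
tool_rot: [[0.936, 0.352, -0.002], [0.352, -0.936, 0.001], [-0.002, -0.002, -1.0]]
ft_force: [0.8, -0.3, -3.1]
grip_width: 0.0186
gripper_force: 88.3
```

Call:
drive_tool(series=[[[0.003,-0.015,-0.002],0,0.01],[[0.008,-0.045,-0.002],0,0.01],[[0.015,-0.085,-0.002],0,0.01],[[0.023,-0.125,-0.002],0,0.01],[[0.03,-0.165,-0.002],0,0.01],[[0.037,-0.205,-0.002],0,0.01],[[0.045,-0.245,-0.002],0,0.01],[[0.052,-0.285,-0.002],0,0.01],[[0.059,-0.325,-0.002],0,0.01],[[0.064,-0.35,-0.002],0,0.01],[[0.066,-0.363,-0.002],0,0.01],[[0.066,-0.363,-0.002],0,0.01],[[0.066,-0.363,-0.002],0,0.01],[[0.066,-0.363,-0.002],0,0.01]])

```text
time_s: 17.3
position: [0.5141, 0.2007, 0.2021]
tool_rot: [[0.936, 0.351, -0.0], [0.351, -0.936, -0.0], [-0.001, 0.0, -1.0]]
ft_force: [-0.2, 0.8, -2.2]
grip_width: 0.0184
gripper_force: 88.3
```

Run:
```python
from axis import *
ds={n:grab(n) for n in('wrist','scene')}; fit(ds=ds); d=ds['wrist'];P=cloud(d); s=env.observe(); print(s['position'],s['ft_force'])
for n in ds:
    d=ds[n];P=cloud(d)
    m=(d['depth']>0)&(abs(P[...,2]-.07)<.003)&(np.hypot(P[...,0]-.499,P[...,1]-.162)<.1)
    r=cv2.minAreaRect((P[m][:,:2]*1000).astype(np.float32)); print(r, np.array(r[0])+42*np.array([.352,.936]))
```

```text
wrist [1918, 306, 259] cap top u 0.13068101982586788
  axis at tcp xy(tool) mm [-2.15  0.12] slope deg [-0.04  1.01] rms 0.8373136078219175
  tip-ish (46 mm below collar) world [0.5125 0.1988 0.1352]
scene [65, 41, 24] cap top u 0.34462036416863995
  axis at tcp xy(tool) mm [-1.92 -0.01] slope deg [-0.27  1.01] rms 0.9427221334370373
  tip-ish (46 mm below collar) world [0.5124 0.1989 0.1352]
[0.51410834 0.20083305 0.20223243] [ 0.16434875  0.02706258 -2.62112169]
((497.80633544921875, 161.3645477294922), (160.5686492919922, 80.44877624511719), 69.48808288574219) [512.59033545 200.67654773]
((499.11907958984375, 161.9254150390625), (161.0232391357422, 83.05609893798828), 69.02474975585938) [513.90307959 201.23741504]
```

Call:
drive_tool(series=[[[0.0005,-0.0015,0],0,0.01],[[0.0005,-0.0015,0.015],0,0.01],[[0.0005,-0.0015,0.03],0,0.01],[[0.0005,-0.0015,0.045],0,0.01],[[0.0005,-0.0015,0.06],0,0.01],[[0.0005,-0.0015,0.075],0,0.01],[[0.0005,-0.0015,0.085],0,0.01],[[0.0005,-0.0015,0.093],0,0.01],[[0.0005,-0.0015,0.093],0,0.01],[[0.0005,-0.0015,0.093],0,0.01]])

```text
time_s: 18.4
position: [0.5141, 0.2035, 0.1098]
tool_rot: [[0.936, 0.352, 0.001], [0.352, -0.936, 0.0], [0.001, 0.0, -1.0]]
ft_force: [0.6, -0.4, -3.5]
grip_width: 0.0184
gripper_force: 88.3
```

Call:
drive_tool(series=[[[0,0,0.002],0,0.01],[[0,0,0.004],0,0.01],[[0,0,0.006],0,0.01],[[0,0,0.008],0,0.01],[[0,0,0.01],0,0.01],[[0,0,0.012],0,0.01],[[0,0,0.0135],0,0.01],[[0,0,0.0135],0,0.01]])

```text
time_s: 19.2
position: [0.5137, 0.2034, 0.0956]
tool_rot: [[0.936, 0.352, -0.0], [0.352, -0.936, -0.0], [-0.0, -0.0, -1.0]]
ft_force: [0.3, 0.0, -2.6]
grip_width: 0.0182
gripper_force: 88.3
```

Call:
drive_tool(series=[[[0,0.001,0],0,0.01],[[0,0.001,0.001],0,0.01],[[0,0.001,0.002],0,0.01],[[0,0.001,0.0025],0,0.01],[[0,0.001,0.0025],0,0.01]])

```text
time_s: 19.7
position: [0.5141, 0.2025, 0.0932]
tool_rot: [[0.936, 0.352, -0.0], [0.352, -0.936, -0.0], [-0.0, -0.0, -1.0]]
ft_force: [-0.0, -0.6, -2.9]
grip_width: 0.0186
gripper_force: 88.3
```

Call:
drive_tool(series=[[[0,0,0.0005],0,0.01],[[0,0,0.001],0,0.01],[[0,0,0.001],0,0.01]])

```text
time_s: 20.0
position: [0.5142, 0.2025, 0.0924]
tool_rot: [[0.936, 0.352, 0.0], [0.352, -0.936, 0.0], [0.0, 0.0, -1.0]]
ft_force: [-0.4, 0.1, -3.0]
grip_width: 0.0188
gripper_force: 88.3
```

Call:
drive_tool(series=[[[0,0,0.0007],0,0.01],[[0,0,0.0007],0,0.01],[[0,0,0.0007],0,0.01]])

```text
time_s: 20.3
position: [0.5145, 0.2025, 0.0922]
tool_rot: [[0.936, 0.352, 0.001], [0.352, -0.936, 0.0], [0.001, 0.0, -1.0]]
ft_force: [0.4, -0.8, 3.8]
grip_width: 0.0192
gripper_force: 88.1
```

Call:
drive_tool(series=[[[0,0,0.0007],0,0.01],[[0,0,0.0007],0,0.01],[[0,0,0.0007],0,0.01]])

```text
time_s: 20.6
position: [0.5149, 0.2025, 0.0921]
tool_rot: [[0.936, 0.352, 0.003], [0.352, -0.936, 0.0], [0.003, 0.001, -1.0]]
ft_force: [-0.6, -1.2, 9.4]
grip_width: 0.0189
gripper_force: 88.0
```

Collar is seated at the same height as before. Ease off, release, retreat upward.

Call:
drive_tool(series=[[[0,0,-0.001],0,0.01],[[0,0,-0.001],0,0.01],[[0,0,-0.001],0,0.022],[[0,0,-0.001],0,0.026],[[0,0,-0.001],0,0.035],[[0,0,-0.001],0,0.045],[[0,0,-0.001],0,0.05],[[0,0,-0.001],0,0.05],[[0,0,-0.001],0,0.05]])

```text
time_s: 21.5
position: [0.5141, 0.2025, 0.0919]
tool_rot: [[0.936, 0.352, -0.0], [0.352, -0.936, -0.0], [-0.0, 0.0, -1.0]]
ft_force: [0.1, -0.0, -0.3]
grip_width: 0.0501
gripper_force: 0.0
```

Call:
drive_tool(series=[[[0,0,-0.01],0,0.05],[[0,0,-0.03],0,0.05],[[0,0,-0.06],0,0.05],[[0,0,-0.1],0,0.05],[[0,0,-0.14],0,0.05],[[0,0,-0.16],0,0.05],[[0,0,-0.16],0,0.05],[[0,0,-0.16],0,0.05]])

```text
time_s: 22.3
position: [0.5139, 0.2025, 0.2519]
tool_rot: [[0.936, 0.352, 0.0], [0.352, -0.936, 0.0], [0.0, -0.0, -1.0]]
ft_force: [1.1, -0.3, -1.0]
grip_width: 0.05
gripper_force: 0.0
```

Run:
```python
from h import *
d=grab('wrist'); P=cloud(d); cv2.imwrite('pics/j.png',cv2.resize(np.hstack([d['img'],grab('scene')['img']])[:,:,::-1],(800,300)))
near=np.hypot(P[...,0]-.514,P[...,1]-.2008)<.03
for z in(.167,.078):
    m=(d['depth']>0)&near&(abs(P[...,2]-z)<.002); c=P[m]; print(m.sum(),cv2.minEnclosingCircle((c[:,:2]*1000).astype(np.float32)),c[:,2].mean())
print(env.observe()['position'],env.observe()['time_s'])
```

```text
602 ((512.746826171875, 201.76165771484375), 10.69927978515625) 0.1670376287315636
328 ((512.9242553710938, 201.64869689941406), 14.7743501663208) 0.0775734140842714
[0.51358409 0.20239954 0.25076879] 22.4
```

View pics/j.png

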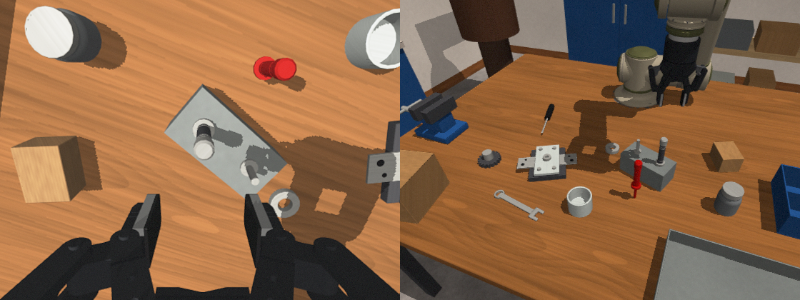

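The punch hangs upright in its bore (wrist view 203,140): cap and collar are concentric within 0.2 mm, at full depth. Everything else is where it was.

```bash
python3 -c "
from rig import env
print(env.close_job())"
```

```text
the job is handed in; nothing more can be done
None
```

The punch was pressed through the guide bush until its spring snapped (a 5 N force drop near 14 N), is hanging upright in its stand hole again, and the job was handed in at about 22 s; the judge's verdict was not shown.

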